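# Clear the board jig and hold its spring arm out at the marker

## Task

Lift the yellow parts canister by its handle off the round wooden stand and set it down gently, upright and wholly on the cork mat. Then push the board jig's red lock button fully down, take the black grip of the jig's spring-loaded telescoping arm and pull the arm out until its orange pointer lines up with the white line on the blue marker of the scale. Finish while still holding the arm there, since it springs back when let go; do not shift the blue marker and leave the meter, the spool and the screwdriver alone.

Things in the scene. Friction and masses are not known exactly. Their poses are not given: they have to be found in the camera images.
- jig: the fixed board jig: grey base 200 x 100 x 12 mm, on it an aluminium housing 150 x 50 mm whose top is 72 mm above the table. Origin on the table under the jig; its +x axis is the direction in which the telescoping arm pulls out, z up. Housing spans x -105 to +45 mm, y -25 to +25 mm. A white scale rail (16 mm wide, top 50 mm above the table, a tick each 10 mm) runs beside the arm at y = 54 to 70 mm, x = 15 to 215 mm
- button_top (a point): centre of the top of the round red lock button (24 mm across) on top of the housing, at jig x = -30 mm, y = 0, 86 mm above the table before it is pressed. It is pressed straight down and its travel is 8 mm; it moves with the button
- lock_button (a joint): travel of the lock button: 0 = up (arm locked, it gives only about 2 mm), 0.008 m = fully down (arm free). It moves with about 4 N and stays down once pressed; it counts as pressed beyond 0.006 m
- boom: the whole telescoping arm: a steel bar 24 x 14 mm that slides out of the housing, with a head and grip at its end: a black upright square post 18 x 18 mm, from 70 to 118 mm above the table, with a steel block 30 (along x) x 50 mm beneath it (45 to 70 mm above the table). Axes as the jig's; the origin coincides with the jig's origin while the arm is home, so use grip_top
- grip_top (a point): centre of the top of the black grip post, 118 mm above the table; at jig x = 90 mm, y = 0 while the arm is home
- extension (a joint): extension of the telescoping arm along jig +x, m: 0 = home, at most 0.115. A return spring pulls it home with about 4 N at home and 6.5 N at 0.1 m
- pointer (a point): tip of the thin orange pointer that sticks out sideways (jig +y) from the arm's head over the scale rail, 56 mm above the table; at jig x = 90 mm, y = 68 mm while the arm is home
- marker_line (a point): inner end of the white line on the small blue marker (12 x 22 x 18 mm) on the outer side of the scale rail, jig y = 72 mm, 56 mm above the table; its axes are the jig's
- marker (a joint): position of the marker along the scale, m: the pointer is level with the white line when extension equals this value. It is held by about 8 N of friction and is not to be moved
- stand: the fixed round wooden stand 90 mm across and 35 mm high in front of the arm's end; a 5 mm deep recess 82 mm across in its top (floor at 30 mm) takes the canister's foot. Origin: centre of the underside. The arm's head passes over the empty stand
- canister: loose closed canister, yellow with a steel lid, 72 mm across (lid 74 mm), 75 mm high to the top of the lid, 0.25 to 0.5 kg, with a rigid arched carrying handle over the lid. Origin: centre of the underside, z up; the handle's bar runs along its x axis. Standing on the stand, its origin is 30 mm above the table, where it blocks the arm's way
- handle (a point): middle of the handle's straight bar, 120 mm above the canister's underside: a round bar 10 mm thick along the canister's x axis, about 58 mm clear between its uprights, 40 mm clear above the lid
- mat: fixed round cork mat, 124 mm across, 4 mm thick, on the table. Origin: centre of the underside
- meter: loose blue hand-held test meter lying flat, 85 x 150 x 34 mm; origin: centre of the underside. Leave alone
- spool: loose orange spool standing upright, 60 mm across, 40 mm high; origin: centre of the underside. Leave alone
- screwdriver: loose screwdriver lying flat along its x axis; leave alone
Things that resemble listed ones, but are neither listed nor needed, are in the scene too. There is more than one size of the mat; the one meant has the size given above.

How it is judged:
On the way, in this order (a step that is already met when the one before it is completed fails the run):
1. the canister stands upright and let go on the cork mat (horizontal distance between canister and mat below 0.028 m and height (world z) of canister below 0.008 m and angle between canister's own z axis and vertical below 0.1 rad and linear speed of canister below 0.03 m/s and contact force between canister and the fingers below 0.1 N), for 0.2 s.
2. the lock button is pushed down (value of joint lock_button above 0.006 m), for 0.1 s.
3. the arm is held by its grip with the pointer at the marker (x of pointer in the frame of marker_line between -0.005 and 0.005 m and contact force between boom and the fingers above 2 N), for 0.3 s.
At the end, for the whole second after the job is handed in: The fingers hold the arm's head still (over 2 N of contact) with the pointer within 5 mm of the marker's line, the lock button is down (over 6 mm), and the canister stands upright, at rest and untouched on the mat, its centre within 28 mm of the mat's centre (all of step 1 and all of step 3 and velocity of joint extension between -0.01 and 0.01 m/s and value of joint lock_button above 0.006 m and contact force between boom and canister below 0.1 N and contact force between canister and the arm below 0.1 N); the arm keeps its last pose, push and grip.
It fails at once if a bystander (meter, spool, screwdriver) is shifted by more than 20 mm (distance of any of meter, spool, screwdriver from where it was at the start of the episode above 0.02 m).
It fails at once if the marker is shifted along the scale by more than 4 mm (distance of marker_line from where it was at the start of the episode above 0.004 m).
It fails at once if the canister is tipped by more than about 45 degrees (angle between canister's own z axis and vertical above 0.8 rad).
It fails at once if the canister is dropped (it comes down on the last 15 mm above the mat faster than 0.45 m/s, as after a fall of over 10 mm) (height (world z) of canister below 0.019 m and linear speed of canister above 0.45 m/s).
It also fails if it takes over 64 s, if anything falls off the work surface, if the arm or the gripper's body presses on something with over 40 N, if the wrist force passes 120 N, or if a joint passes its speed limit or range.

## Robot

A 7-joint arm with a two-finger parallel gripper is mounted at the origin on the work surface. World frame = base frame: x ahead of the robot, y to its left, z up, the work surface at z = 0. Lengths are in m, angles in rad, forces in N, time in s.
With the tool pointing down it reaches from about 0.35 to 0.775 m from the base axis. Payload 3.1 kg.
Tool frame: the origin (TCP) lies at the very end of the fingers, on their centre line; the grasp point (between the pads) lies 19 mm behind it; z points along the fingers, y is the direction in which the jaws open and shut (so a half turn about z gives the same grasp; the last joint's range is limited). The gripper opens to 85 mm and grips with 20 to 120 N. Pads are 22 mm wide; open, the fingers measure 114 mm over their backs; the gripper's body (76 mm by 85 mm) begins 54 mm behind the grasp point. The pads swing forward as they close: fully open they stand 13 mm farther back than shut.
Start: joints at [-1.337, 0.311, 0.014, 1.512, -0.004, 1.319, -0.027], TCP at [0.15, 0.529, 0.205] pointing down, gripper open.
Joint ranges: [-2.7, 2.7], [-0.3, 1.91], [-1.27, 1.3], [0.12, 2.57], [-1.44, 4.58], [0.2, 2.03], [-3.05, 3.05]. Speed limits (rad/s): [2.79, 2.79, 3.14, 3.14, 3.14, 3.14, 3.14].

## Interface

Orientations are given as a unit quaternion [x, y, z, w].
In Python, from cell import manip gives the robot as it stands.
- The arm moves only by the tool drive_tool, never from a script. Its argument "steps" is a list that holds one entry, the list of rows, each a list of 6 numbers: the shift along the tool's x, y, z in mm, then the turn, a rotation vector about the tool's x, y, z in degrees. A call has 1 to 10 rows; each row shifts and turns the commanded pose from where the row before left it, along the tool's axes as they then stand; what a row does not reach is not made up. A row lasts 1/12 s, in which the tool goes at most 41.7 mm and 7.16 degrees, less where a joint would pass 70% of its speed; a pose out of reach is approached as far as the arm can. A call is refused whole if a number of a shift passes 41.7 or a number of a turn 7.16, either way. A call with a gripper value outside its range is refused whole. "jaw" is the finger opening in mm, from 0 to 85.4, set as the call begins (left out, the last holds). The fingers move at their own pace and stop on an object; "force" is the grip in N (left out, the last holds). Time passes only in rows, so rows that do not move let the fingers close. It gives the time, the measured TCP pose, the force and the opening at its end, in the units of the state.
- manip.observe(): the state, without advancing time (a new reading comes with each control period).
- manip.grab_frame(name): name is "scene" or "side" or "wrist"; returns the picture (420x560x3 uint8, red, green, blue); there is no depth.
- manip.camera_info(name): a dict with "vertical_fov" (degrees; the focal length in pixels is half the picture's height over the tangent of half this angle, whatever the lens; pixels are square), "cx", "cy" (the principal point, pixels), "rvec" (rotation vector, rad) and "tvec" (3), from world to camera coordinates, as OpenCV has them. Camera axes: x right, y down, z forward; pixel columns grow to the right and rows downward; lengths in m; the calibration is good to about 2 mm. A picture is of the moment at which its call begins: read the wrist's pose just before it. camera_info takes no time and is no camera call; for the wrist camera it gives the pose at the moment of the call.
- manip.close_job(): hands the job in, once; it reports no verdict.
The state is a dict: "time_s": time; "joints": joint angles; "joint_vel": joint speeds; "joint_efforts": joint torques, N m; "eef_pos": TCP position; "eef_rot": TCP orientation; "contact_force": force on the tool from outside, world axes, zero at the start; "ft_torque": the same for the moment, N m; "finger_gap": opening from 0.0 (shut) to 1.0 (fully open).
Only numpy, scipy, OpenCV 4.12 (cv2) and the standard library are available. Lean on these libraries where they do the work, as an engineer would, in place of code of your own. Each camera call takes 0.05 s, during which the arm holds its last target.

## Working session

There is one attempt and no reset: what is moved stays moved. The work goes in short steps, Python scripts to look and compute and a tool call to move; the robot and the scene stay as the last step left them, time stands still between calls to the robot, and variables do not carry over. Pictures are saved under pics/ and viewed, and the job is handed in when it is done.

Besides the shell and the picture viewer there is one more tool, called in YAML: its name, and indented under it one key for each argument. drive_tool: Moves the arm, as the interface text tells. Its arguments: {"type":"object","properties":{"steps":{"type":"array","items":{"type":"array","items":{"type":"array","items":{"type":"number"}}}},"jaw":{"type":"number"},"force":{"type":"number"}},"required":["steps"]}

```bash
mkdir -p pics; ls
python3 - <<'E'
from cell import manip
import cv2
s=manip.observe();print(s)
for n in ["scene","side","wrist"]:
    print(n,manip.camera_info(n))
    cv2.imwrite(f"pics/{n}0.png",cv2.cvtColor(manip.grab_frame(n),cv2.COLOR_RGB2BGR))
E
```

```text
pics
{'time_s': 0.0, 'joints': array([-1.33668568,  0.31174677,  0.01400776,  1.51305197, -0.00441335,
        1.31919692, -0.02722843]), 'joint_vel': array([ 2.05322023e-03,  9.31601422e-04, -6.18620686e-04,  8.57602144e-05,
        1.51366934e-03,  4.40714090e-04,  7.05107467e-04]), 'joint_efforts': array([-2.10621142e-04, -3.79909730e+01,  1.45987985e-01, -2.30596662e+01,
        1.21930306e-02,  1.36129075e-02, -9.96809675e-07]), 'eef_pos': array([0.14955943, 0.52845549, 0.20421166]), 'eef_rot': array([ 1.37453659e-01,  9.90507489e-01, -1.18008371e-03, -1.18764114e-04]), 'contact_force': array([ 0.47189349,  0.3016591 , -1.15345721]), 'ft_torque': array([ 0.03741976, -0.0351338 ,  0.01231592]), 'finger_gap': 0.9975274251348315}
scene {'vertical_fov': 56.8747461540546, 'cx': 279.72590629900753, 'cy': 202.89001337850448, 'rvec': array([ 1.58037277,  1.69049511, -0.91665514]), 'tvec': array([ 0.10034144, -0.2169674 ,  1.46976202])}
side {'vertical_fov': 49.803075254693326, 'cx': 278.16607568371217, 'cy': 219.52451395024002, 'rvec': array([ 2.371035  , -0.69008056,  0.2513836 ]), 'tvec': array([-0.5406279 ,  0.25432731,  1.03479801])}
wrist {'vertical_fov': 60.920125152917635, 'cx': 275.4672969383627, 'cy': 206.04674129709647, 'rvec': array([-2.32398356, -1.75591531, -0.23953835]), 'tvec': array([-0.54877165, -0.03547192,  0.37970374])}
```

View pics/scene0.png

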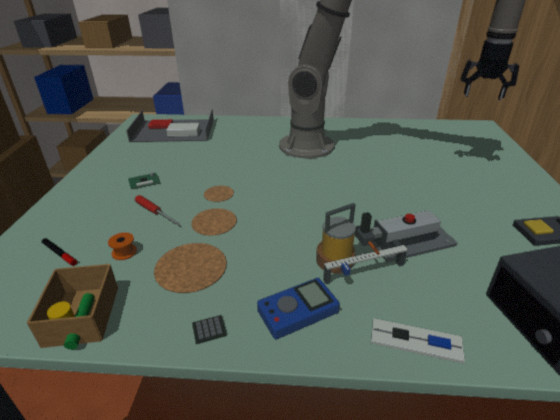

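View pics/side0.png

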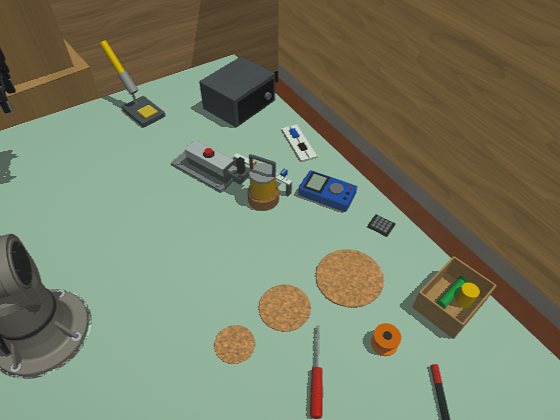

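View pics/wrist0.png

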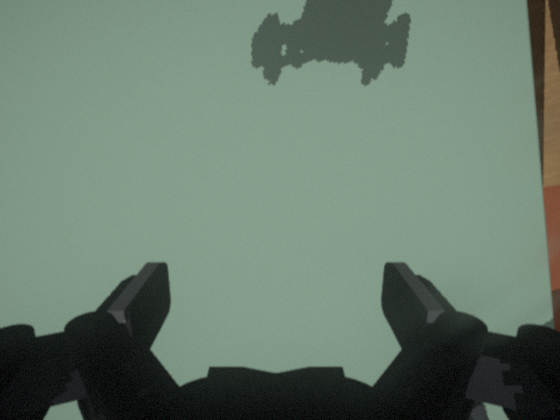

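```bash
cat > h.py <<'E'
import numpy as np, cv2
from cell import manip
def cam(n):
    c=manip.camera_info(n); f=210/np.tan(np.radians(c["vertical_fov"])/2)
    R=cv2.Rodrigues(np.array(c["rvec"]))[0]; t=np.array(c["tvec"])
    return dict(f=f,cx=c["cx"],cy=c["cy"],R=R,t=t,o=-R.T@t)
def ray(c,p):
    d=c["R"].T@np.array([(p[0]-c["cx"])/c["f"],(p[1]-c["cy"])/c["f"],1.]); return d/np.linalg.norm(d)
def plane(c,p,z):
    d=ray(c,p); return c["o"]+d*(z-c["o"][2])/d[2]
def proj(c,X):
    v=c["R"]@np.asarray(X,float)+c["t"]; return np.array([c["f"]*v[0]/v[2]+c["cx"],c["f"]*v[1]/v[2]+c["cy"]])
def tri(cs,ps):
    A=np.zeros((3,3));b=np.zeros(3)
    for c,p in zip(cs,ps):
        d=ray(c,p);P=np.eye(3)-np.outer(d,d);A+=P;b+=P@c["o"]
    X=np.linalg.solve(A,b); return X,[np.linalg.norm((np.eye(3)-np.outer(ray(c,p),ray(c,p)))@(X-c["o"])) for c,p in zip(cs,ps)]
E
python3 - <<'E'
from h import *
for n in ["scene","side"]:
    im=cv2.imread(f"pics/{n}0.png");hsv=cv2.cvtColor(im,cv2.COLOR_BGR2HSV);c=cam(n)
    m=cv2.inRange(hsv,(6,70,90),(18,200,255))
    m=cv2.morphologyEx(m,cv2.MORPH_CLOSE,np.ones((5,5)))
    cs,_=cv2.findContours(m,cv2.RETR_EXTERNAL,cv2.CHAIN_APPROX_NONE)
    for k in cs:
        if cv2.contourArea(k)<300: continue
        pts=np.array([plane(c,p[0],0.004)[:2] for p in k],np.float32)
        if np.linalg.norm(pts.mean(0))>1.2: continue
        (x,y),r=cv2.minEnclosingCircle(pts)
        print(n,cv2.boundingRect(k),round(x,4),round(y,4),"r",round(r,4), "area r",np.sqrt(cv2.contourArea(pts)/np.pi))
    x0={'scene':(290,190,480,310),'side':(160,120,330,230)}[n]
    a=im[x0[1]:x0[3],x0[0]:x0[2]];cv2.imwrite(f"pics/{n}0c.png",cv2.resize(a,None,fx=4,fy=4,interpolation=cv2.INTER_CUBIC))
E
```

```text
scene (0, 367, 143, 53) 1.0012 -0.4041 r 0.1351 area r 0.0747469006412135
scene (28, 265, 82, 59) 0.783 -0.5003 r 0.0984 area r 0.037439745233890834
scene (154, 243, 72, 50) 0.6855 -0.2636 r 0.0843 area r 0.08194424302746595
scene (192, 209, 44, 26) 0.505 -0.2462 r 0.0607 area r 0.05864027947314557
scene (204, 186, 29, 15) 0.3616 -0.262 r 0.044 area r 0.041536068256374764
scene (76, 111, 80, 12) -0.2617 -0.8552 r 0.1699 area r 0.09399702802311735
scene (535, 95, 25, 88) -0.2091 1.0214 r 0.4958 area r 0.09711356344522923
side (214, 325, 41, 39) 0.3553 -0.2648 r 0.0456 area r 0.044102632326029304
side (259, 285, 51, 46) 0.4998 -0.2476 r 0.0618 area r 0.06000322238673704
side (316, 250, 68, 57) 0.6823 -0.2641 r 0.0839 area r 0.08233783362605578
side (276, 78, 284, 282) 0.9687 -0.0615 r 0.6174 area r 0.1573566070006972
```

View pics/scene0c.png

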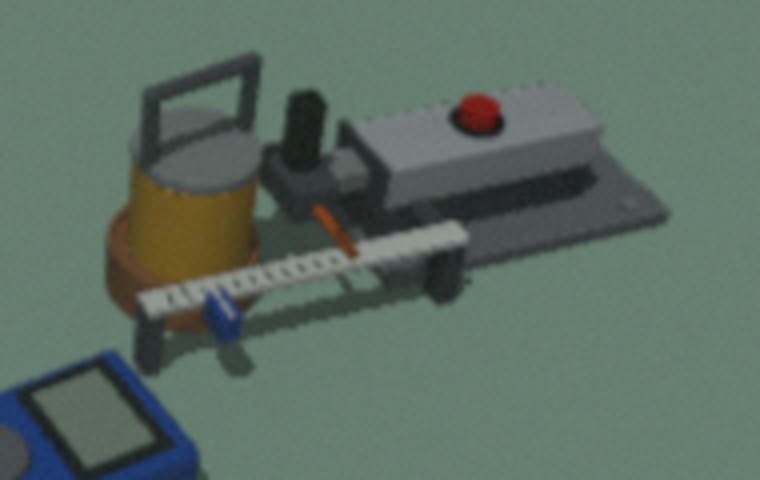

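View pics/side0c.png

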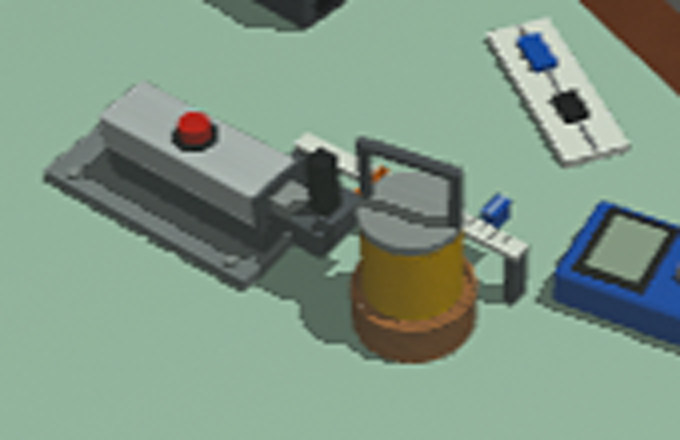

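Run:
```python
from h import *
a=cam("scene");b=cam("side")
S=lambda u,v:(290+u/4,190+v/4)
D=lambda u,v:(160+u/4,120+v/4)
r={}
for n,s,d in [("hA(-y)",S(152,94),D(459,175)),("hB",S(255,61),D(364,144)),("btn",S(480,100),D(195,120)),("grip",S(306,97),D(323,155)),("pointer",S(352,252),D(362,190)),("marker",S(213,293),D(487,205)),("railnear",S(150,303),D(522,245)),("railfar",S(460,230),D(305,140))]:
    X,e=tri([a,b],[s,d]); r[n]=X; print(n,X.round(4),np.round(e,4))
for p,z,n in [(S(480,100),.086,"btn s"),(S(306,97),.118,"grip s")]: print(n,plane(a,p,z).round(4))
for p,z,n in [(D(195,120),.086,"btn d"),(D(323,155),.118,"grip d")]: print(n,plane(b,p,z).round(4))
print(np.linalg.norm(r["btn"]-r["grip"]), (r["hA(-y)"]+r["hB"])/2, a["o"],b["o"])
for n in("btn","grip"):pass
d=r["grip"]-r["btn"];print("yaw",np.degrees(np.arctan2(d[1],d[0])));d=r["railnear"]-r["railfar"];print("yaw",np.degrees(np.arctan2(d[1],d[0])),np.linalg.norm(d))
d=r["hA(-y)"]-r["hB"];print("hyaw",np.degrees(np.arctan2(d[1],d[0])),np.linalg.norm(d))
```

```text
hA(-y) [0.6606 0.0502 0.1489] [0.0019 0.0019]
hB [0.6238 0.1087 0.1482] [0.0015 0.0015]
btn [0.5657 0.2542 0.0871] [0.0014 0.0014]
grip [0.6108 0.1428 0.117 ] [0.0003 0.0003]
pointer [0.6539 0.1723 0.0388] [0.0013 0.0013]
marker [0.7121 0.0901 0.0578] [0.0019 0.0019]
railnear [0.7157 0.0541 0.0495] [0.001 0.001]
railfar [0.641  0.234  0.0471] [0.0019 0.0019]
btn s [0.5625 0.2561 0.086 ]
grip s [0.6118 0.1428 0.118 ]
btn d [0.5661 0.2534 0.086 ]
grip d [0.6103 0.1413 0.118 ]
0.12386346679157462 [0.64218269 0.07948946 0.14854834] [1.34932346e+00 2.13876182e-04 6.29817274e-01] [ 0.20554962 -0.67819677  0.96206358]
yaw -67.9804967910505
yaw -67.46365817841506 0.19474962776875376
hyaw -57.86641346158174 0.06909866957797331
```

Candidates, from the scene and side pictures:
- **Mats:** scene px (219,193) r≈43 mm, (215,222) r≈60 mm, (190,267) r≈83 mm. The 124 mm mat is the middle one, at (0.502,-0.247).
- **Yellow things:** canister with handle at (338,240), yellow cap in the box at (60,312), yellow pad at (540,226). I choose the one with the handle on the stand.
- **Blue things:** marker at (345,268), blue part on the white board at (440,342), meter at (298,305). I choose the one on the rail.
- **Red button:** (410,218) on the housing.

The close crops confirm these choices. I'll move above the handle.

drive_tool:
  steps:
    - [[-30,-15,-4,0,0,0],[-30,-15,-4,0,0,0],[-30,-15,-4,0,0,0],[-30,-15,-4,0,0,0],[-30,-15,-4,0,0,0],[-30,-15,-4,0,0,0],[-30,-15,-4,0,0,0],[-30,-15,-4,0,0,0],[-30,-15,0,0,0,0],[-30,-15,0,0,0,0]]
  jaw: 60

```text
time_s: 0.98
eef_pos: [0.3986, 0.3019, 0.2375]
eef_rot: [0.137, 0.991, 0.0, 0.0]
contact_force: [-0.6, 0.6, -0.3]
finger_gap: 0.699
```

drive_tool:
  steps:
    - [[-30,-15,0,0,0,0],[-30,-15,0,0,0,0],[-30,-15,0,0,0,0],[-30,-15,0,0,0,0],[-30,-15,0,0,0,0],[-30,-15,0,0,0,0],[-30,-15,0,0,0,0],[-20,-15,0,0,0,0],[0,0,0,0,0,7],[0,0,0,0,0,7]]

```text
time_s: 1.82
eef_pos: [0.5871, 0.1219, 0.2365]
eef_rot: [0.262, 0.965, -0.001, -0.0]
contact_force: [-0.6, 0.3, 0.5]
finger_gap: 0.703
```

drive_tool:
  steps:
    - [[0,0,0,0,0,7],[0,0,0,0,0,7],[0,0,0,0,0,7],[0,0,0,0,0,7],[0,0,0,0,0,0],[0,0,0,0,0,0]]

```text
time_s: 2.32
eef_pos: [0.586, 0.1252, 0.2369]
eef_rot: [0.482, 0.876, -0.0, -0.0]
contact_force: [-0.0, 0.5, 0.5]
finger_gap: 0.702
```

```bash
cat >> h.py <<'E'
from scipy.spatial.transform import Rotation as Ro
def delta(p=None,jawdeg=None):
    s=manip.observe();R=Ro.from_quat(s["eef_rot"]);M=R.as_matrix()
    print("t",round(s["time_s"],2),"tcp",s["eef_pos"].round(4),"jaw dir",round(np.degrees(np.arctan2(M[1,1],M[0,1])),2),"xdir",round(np.degrees(np.arctan2(M[1,0],M[0,0])),2),"z",M[:,2].round(4),"gap",round(s["finger_gap"]*85.4,1),"F",s["contact_force"].round(1))
    if p is not None: print("  shift tool mm",(M.T@(np.array(p)-s["eef_pos"])*1000).round(1))
    if jawdeg is not None:
        # target: z straight down, y at jawdeg
        best=None
        for j in (jawdeg,jawdeg+180):
            a=np.radians(j);y=np.array([np.cos(a),np.sin(a),0]);z=np.array([0,0,-1.]);x=np.cross(y,z)
            rv=(R.inv()*Ro.from_matrix(np.c_[x,y,z])).as_rotvec(degrees=True)
            if best is None or np.linalg.norm(rv)<np.linalg.norm(best): best=rv
        print("  turn deg",best.round(2))
def snap(n,f):
    im=cv2.cvtColor(manip.grab_frame(n),cv2.COLOR_RGB2BGR);cv2.imwrite(f,im);return im
E
python3 - <<'E'
from h import *
delta([.642,.079,.131],32.1)
print(manip.observe()["joints"].round(2))
c=cam("wrist");print(c)
snap("wrist","pics/w1.png")
E
```

```text
t 2.32 tcp [0.586  0.1252 0.2369] jaw dir 32.39 xdir 122.39 z [-8.e-04 -4.e-04 -1.e+00] gap 60.0 F [-0.   0.5  0.5]
  shift tool mm [-69.1  22.6 105.9]
  turn deg [-0.05 -0.01  0.29]
[-0.58  0.43  0.52  1.32 -0.21  1.45  0.49]
{'f': np.float64(357.07817774126704), 'cx': 275.4672969383627, 'cy': 206.04674129709647, 'R': array([[ 8.45095011e-01,  5.34616056e-01, -3.08180591e-04],
       [ 5.14903086e-01, -8.13778344e-01,  2.69517382e-01],
       [ 1.43837529e-01, -2.27926478e-01, -9.62995475e-01]]), 't': array([-0.56235349, -0.24416222,  0.35425284]), 'o': array([0.55000716, 0.18269288, 0.40677653])}
```

View pics/w1.png

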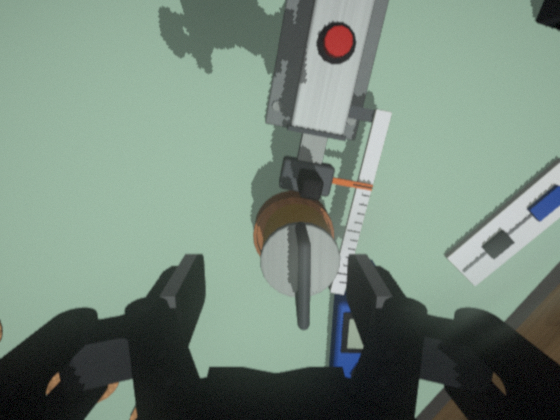

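Run:
```python
from h import *
c=cam("wrist")
A=plane(c,(300,228),.153);B=plane(c,(304,327),.153);print(A,B,(A+B)/2,np.linalg.norm(A-B),np.degrees(np.arctan2(*(B-A)[1::-1])))
l=plane(c,(338.5,258),.105)
r=plane(c,(261,258),.105);print("lid",l,r,(l+r)/2,np.linalg.norm(l-r))
print("btn",plane(c,(339,41.5),.086),"ptr",plane(c,(371,187),.056))
im=cv2.imread("pics/w1.png");cv2.imwrite("pics/w1c.png",cv2.resize(im[100:340,230:420],None,fx=2.5,fy=2.5,interpolation=cv2.INTER_CUBIC))
```

```text
[0.61272267 0.11800147 0.153     ] [0.66241591 0.04848238 0.153     ] [0.63756929 0.08324193 0.153     ] 0.08545362178882045 -54.44227186059719
lid [0.6703112  0.10037707 0.105     ] [0.61036805 0.06246645 0.105     ] [0.64033962 0.08142176 0.105     ] 0.07092528871499663
btn [0.56690403 0.25421553 0.086     ] ptr [0.67304223 0.16782646 0.056     ]
```

View pics/w1c.png

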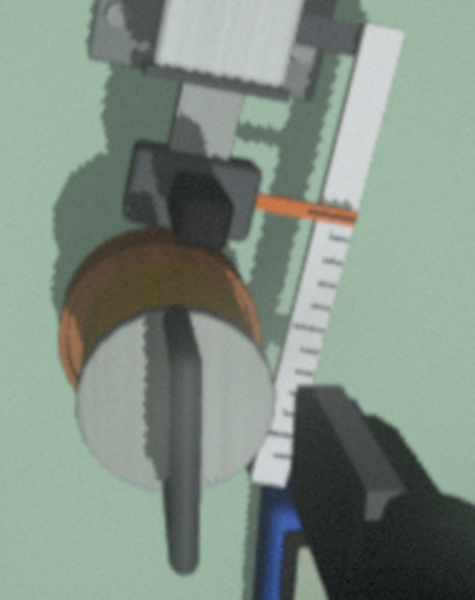

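Run:
```python
from h import *
c=cam("wrist")
A=plane(c,(304.6,242),.153);B=plane(c,(303.4,326),.153);print(A,B,(A+B)/2,np.linalg.norm(A-B),np.degrees(np.arctan2(*(B-A)[1::-1])))
delta([.642,.080,.131],31.5)
```

```text
[0.62185878 0.11048255 0.153     ] [0.66148601 0.04900036 0.153     ] [0.64167239 0.07974145 0.153     ] 0.07314627012236545 -57.196932555665974
t 2.37 tcp [0.586  0.1253 0.237 ] jaw dir 32.38 xdir 122.38 z [-6.e-04 -2.e-04 -1.e+00] gap 59.7 F [-0.5  0.9  0.3]
  shift tool mm [-68.2  23.1 106. ]
  turn deg [-0.04 -0.01  0.88]
```

drive_tool:
  steps:
    - [[-23,7.7,0,0,0,0],[-23,7.7,0,0,0,0],[-22,7.7,0,0,0,0],[0,0,20,0,0,0],[0,0,20,0,0,0],[0,0,20,0,0,0],[0,0,20,0,0,0],[0,0,15,0,0,0],[0,0,11,0,0,0],[0,0,0,0,0,0]]

```text
time_s: 3.2
eef_pos: [0.6399, 0.0801, 0.1282]
eef_rot: [0.483, 0.876, -0.002, -0.002]
contact_force: [-0.6, 0.2, -1.0]
finger_gap: 0.704
```

Run:
```python
from h import *
delta([.642,.080,.131],31.5)
im=snap("scene","pics/s2.png");im2=snap("side","pics/d2.png")
cv2.imwrite("pics/s2c.png",np.hstack([cv2.resize(im[150:300,290:420],None,fx=3,fy=3),cv2.resize(im2[100:250,200:330],None,fx=3,fy=3)]))
```

```text
t 3.2 tcp [0.6399 0.0801 0.1282] jaw dir 32.28 xdir 122.28 z [-5.8e-03 -3.0e-04 -1.0e+00] gap 60.2 F [-0.6  0.2 -1. ]
  shift tool mm [-1.2  1.7 -2.8]
  turn deg [-0.29 -0.16  0.78]
```

View pics/s2c.png

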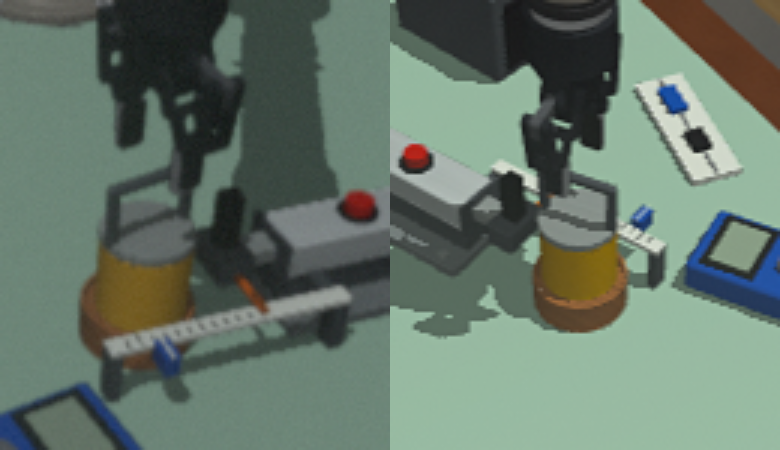

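```bash
python3 - <<'E'
from h import *
a=cam("scene");b=cam("side");p=np.array([.640,.080,0]);j=np.array([np.cos(np.radians(32.3)),np.sin(np.radians(32.3)),0])
for z in (.128,.138,.148):
    for s in (-.033,.033):
        X=p+j*s+[0,0,z]; print(z,s,((proj(a,X)-[290,150])*3).round(0),((proj(b,X)-[200,100])*3+[390,0]).round(0))
for k in((.6606,.0502,.1489),(.6238,.1087,.1482)):print(((proj(a,k)-[290,150])*3).round(0))
E
python3 - <<'E'
import sys;sys.path.insert(0,'.')
from h import *
cv2.imwrite("pics/s2d.png",cv2.resize(cv2.imread("pics/s2.png")[150:290,300:400],None,fx=6,fy=4.2,interpolation=cv2.INTER_CUBIC))
snap("wrist","pics/w2.png")
E
```

```text
0.128 -0.033 [124. 179.] [558. 220.]
0.128 0.033 [177. 224.] [592. 173.]
0.138 -0.033 [125. 168.] [558. 211.]
0.138 0.033 [178. 213.] [591. 164.]
0.148 -0.033 [126. 157.] [557. 203.]
0.148 0.033 [179. 201.] [591. 156.]
[112. 192.]
[190. 167.]
```

View pics/w2.png

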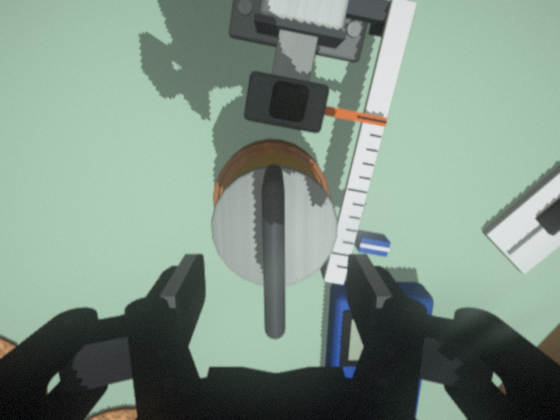

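Run:
```python
from h import *
c=cam("wrist");s=manip.observe();M=Ro.from_quat(s["eef_rot"]).as_matrix();p=s["eef_pos"];print(p,c["o"],s["time_s"])
for z in (0,-.008,-.019):
    for y in(-.03,0,.03): print(z,y,proj(c,p+M@[0,y,z]).round(0))
A=plane(c,(275,185),.153);B=plane(c,(275,333),.153);print(A,B,(A+B)/2,np.linalg.norm(A-B),np.degrees(np.arctan2(*(B-A)[1::-1])))
print("grip",plane(c,(289,102),.118),"ptr",plane(c,(385,121),.056), "mk",plane(c,(361,242),.056))
```

```text
[0.6428422  0.07990849 0.13245038] [0.60653853 0.13733733 0.30224028] 3.35
0 -0.03 [216. 244.]
0 0 [275. 244.]
0 0.03 [334. 244.]
-0.008 -0.03 [213. 251.]
-0.008 0 [275. 250.]
-0.008 0.03 [337. 250.]
-0.019 -0.03 [209. 260.]
-0.019 0 [275. 260.]
-0.019 0.03 [340. 260.]
[0.62400965 0.10982545 0.153     ] [0.66282504 0.04807575 0.153     ] [0.64341734 0.0789506  0.153     ] 0.07293599967405817 -57.84684538200297
grip [0.61161904 0.14263642 0.118     ] ptr [0.67455645 0.1684598  0.056     ] mk [0.71193426 0.08932407 0.056     ]
```

View pics/s2d.png

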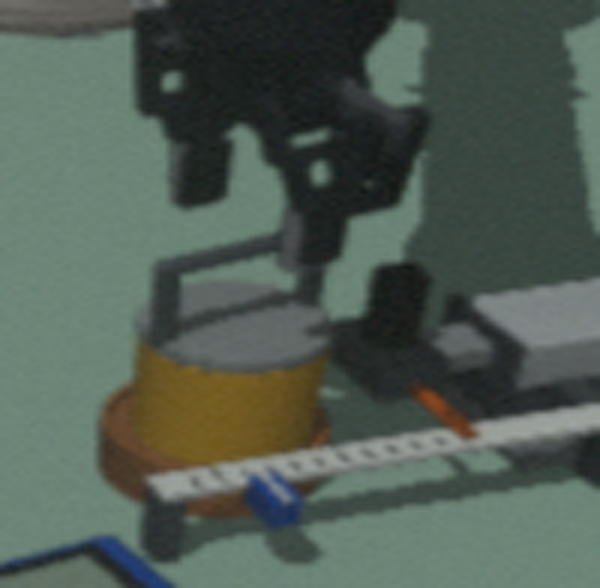

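drive_tool:
  steps:
    - [[0,0,0,0,0,0],[0,0,0,0,0,0],[0,0,0,0,0,0],[0,0,0,0,0,0]]
  jaw: 26
  force: 30

```text
time_s: 3.68
eef_pos: [0.6424, 0.0799, 0.132]
eef_rot: [0.483, 0.876, 0.0, 0.0]
contact_force: [0.1, 0.0, -0.4]
finger_gap: 0.304
```

Run:
```python
from h import *
delta([.643,.0795,.131],32)
im=snap("scene","pics/s3.png");im2=snap("wrist","pics/w3.png")
cv2.imwrite("pics/s3c.png",np.hstack([cv2.resize(im[160:260,310:380],(420,600),interpolation=cv2.INTER_CUBIC),cv2.resize(im2[130:380,200:350],(360,600))]))
```

```text
t 3.68 tcp [0.6424 0.0799 0.132 ] jaw dir 32.21 xdir 122.21 z [ 1.2e-03  2.0e-04 -1.0e+00] gap 25.9 F [ 0.1  0.  -0.4]
  shift tool mm [-0.7  0.3  1. ]
  turn deg [0.06 0.03 0.21]
```

View pics/s3c.png

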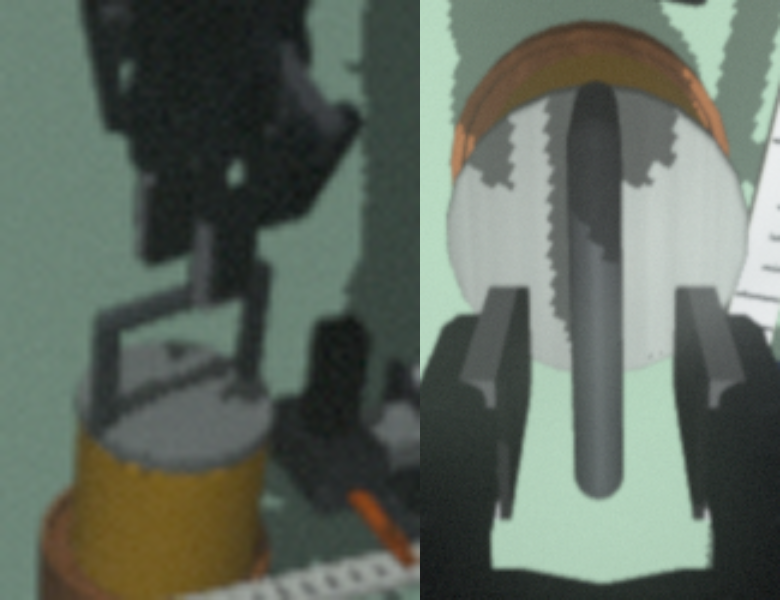

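Run:
```python
from h import *
s=manip.observe();M=Ro.from_quat(s["eef_rot"]).as_matrix();p=s["eef_pos"]
print(M.round(2))
for n in("wrist","scene"):
  c=cam(n)
  for z in (-.010,-.02,-.03,-.035):
    print(n,z,[proj(c,p+M@[x,y,z]).round(1) for x,y in((.011,-.013),(.011,.013),(-.011,.013))])
print((344.2,210.8))
```

```text
[[-0.53  0.85  0.  ]
 [ 0.85  0.53  0.  ]
 [-0.    0.   -1.  ]]
wrist -0.01 [array([247.5, 230.4]), array([302.3, 230.4]), array([301.5, 272.7])]
wrist -0.02 [array([245.8, 237.9]), array([304. , 237.9]), array([303. , 282.4])]
wrist -0.03 [array([243.9, 246.4]), array([305.8, 246.3]), array([304.7, 293.3])]
wrist -0.035 [array([242.9, 251. ]), array([306.8, 251. ]), array([305.7, 299.3])]
scene -0.01 [array([341.1, 208.1]), array([348.1, 214. ]), array([339.8, 216.8])]
scene -0.02 [array([341.4, 204.4]), array([348.5, 210.2]), array([340.1, 213. ])]
scene -0.03 [array([341.8, 200.6]), array([348.9, 206.4]), array([340.5, 209.1])]
scene -0.035 [array([342. , 198.7]), array([349.1, 204.4]), array([340.7, 207.2])]
(344.2, 210.8)
```

The tips look higher than the nominal TCP in both views, roughly at bar height. I'll go 20 mm lower, which still clears the lid by 7 mm on the nominal TCP.

drive_tool:
  steps:
    - [[0,0,7,0,0,0],[0,0,7,0,0,0],[0,0,6,0,0,0],[0,0,0,0,0,0],[0,0,0,0,0,0]]

```text
time_s: 4.2
eef_pos: [0.6413, 0.0799, 0.1102]
eef_rot: [0.483, 0.875, -0.001, -0.001]
contact_force: [0.4, -0.8, 0.3]
finger_gap: 0.303
```

Run:
```python
from h import *
delta([.643,.0795,.112],32)
im=snap("scene","pics/s4.png");im2=snap("side","pics/w4.png")
cv2.imwrite("pics/s4c.png",np.hstack([cv2.resize(im[160:260,310:380],(420,600),interpolation=cv2.INTER_CUBIC),cv2.resize(im2[120:220,220:280],(360,600),interpolation=cv2.INTER_CUBIC)]))
```

```text
t 4.2 tcp [0.6413 0.0799 0.1102] jaw dir 32.2 xdir 122.2 z [-2.1e-03 -3.0e-04 -1.0e+00] gap 25.9 F [ 0.4 -0.8  0.3]
  shift tool mm [-1.3  1.2 -1.8]
  turn deg [-0.11 -0.05  0.2 ]
```

View pics/s4c.png

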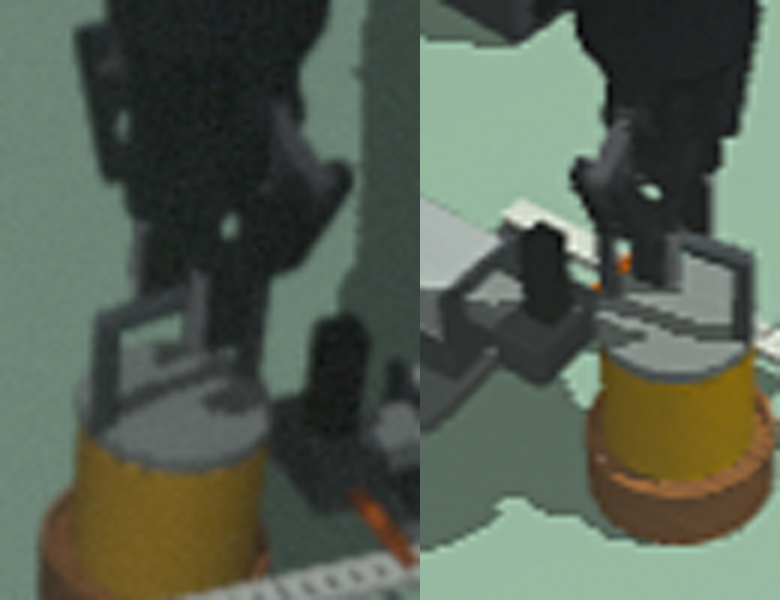

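drive_tool:
  steps:
    - [[0,0,0,0,0,0],[0,0,0,0,0,0],[0,0,0,0,0,0],[0,0,0,0,0,0],[0,0,0,0,0,0],[0,0,0,0,0,0]]
  jaw: 0
  force: 50

```text
time_s: 4.8
eef_pos: [0.642, 0.0797, 0.1117]
eef_rot: [0.483, 0.875, -0.0, 0.0]
contact_force: [-1.7, 0.1, 1.8]
finger_gap: 0.091
```

drive_tool:
  steps:
    - [[0,0,-5,0,0,0],[0,0,-10,0,0,0],[0,0,-12,0,0,0],[0,0,-15,0,0,0],[0,0,-15,0,0,0],[0,0,-13,0,0,0],[0,0,0,0,0,0],[0,0,0,0,0,0]]

```text
time_s: 5.47
eef_pos: [0.6429, 0.0798, 0.1826]
eef_rot: [0.483, 0.875, 0.001, 0.001]
contact_force: [-1.0, 0.1, -6.4]
finger_gap: 0.091
```

Run:
```python
from h import *
delta([.502,-.247,.2],32)
im=snap("scene","pics/s5.png");im2=snap("wrist","pics/w5.png")
cv2.imwrite("pics/s5c.png",np.hstack([cv2.resize(im[140:260,300:384],(420,600),interpolation=cv2.INTER_CUBIC),cv2.resize(im2[130:380,200:350],(360,600))]))
```

```text
t 5.47 tcp [0.6429 0.0798 0.1826] jaw dir 32.2 xdir 122.2 z [ 2.9e-03  2.0e-04 -1.0e+00] gap 7.7 F [-1.   0.1 -6.4]
  shift tool mm [-201.5 -293.4  -17.9]
  turn deg [0.15 0.08 0.2 ]
```

View pics/s5c.png

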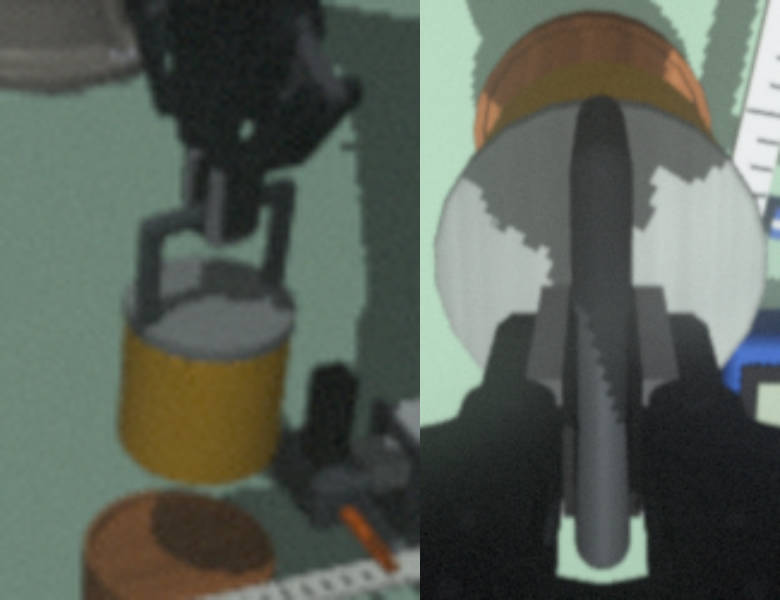

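drive_tool:
  steps:
    - [[-5,-7,0,0,0,0],[-10,-14,0,0,0,0],[-15,-21,0,0,0,0],[-17,-25,0,0,0,0],[-17,-25,0,0,0,0],[-17,-25,0,0,0,0],[-17,-25,0,0,0,0],[-17,-25,0,0,0,0],[-17,-25,0,0,0,0],[-17,-25,0,0,0,0]]

```text
time_s: 6.4
eef_pos: [0.5357, -0.1634, 0.1805]
eef_rot: [0.484, 0.875, -0.0, -0.001]
contact_force: [0.1, -0.9, -4.3]
finger_gap: 0.094
```

drive_tool:
  steps:
    - [[-16,-24,0,0,0,0],[-15,-21,10,0,0,0],[-10,-14,15,0,0,0],[-8,-11,15,0,0,0],[-3,-6,15,0,0,0],[0,0,10,0,0,0],[0,0,5,0,0,0],[0,0,0,0,0,0],[0,0,0,0,0,0]]

```text
time_s: 7.15
eef_pos: [0.5019, -0.245, 0.1113]
eef_rot: [0.482, 0.876, 0.0, -0.0]
contact_force: [0.4, 0.4, -4.6]
finger_gap: 0.098
```

Run:
```python
from h import *
delta([.502,-.247,.0855],32)
im=snap("scene","pics/s6.png");im2=snap("side","pics/w6.png")
cv2.imwrite("pics/s6c.png",np.hstack([cv2.resize(im[130:270,170:268],(420,600),interpolation=cv2.INTER_CUBIC),cv2.resize(im2[220:360,240:324],(360,600),interpolation=cv2.INTER_CUBIC)]))
```

```text
t 7.15 tcp [ 0.5019 -0.245   0.1113] jaw dir 32.32 xdir 122.32 z [ 3.e-04  8.e-04 -1.e+00] gap 8.3 F [ 0.4  0.4 -4.6]
  shift tool mm [-1.7 -1.  25.8]
  turn deg [ 0.04 -0.03  0.32]
```

View pics/s6c.png

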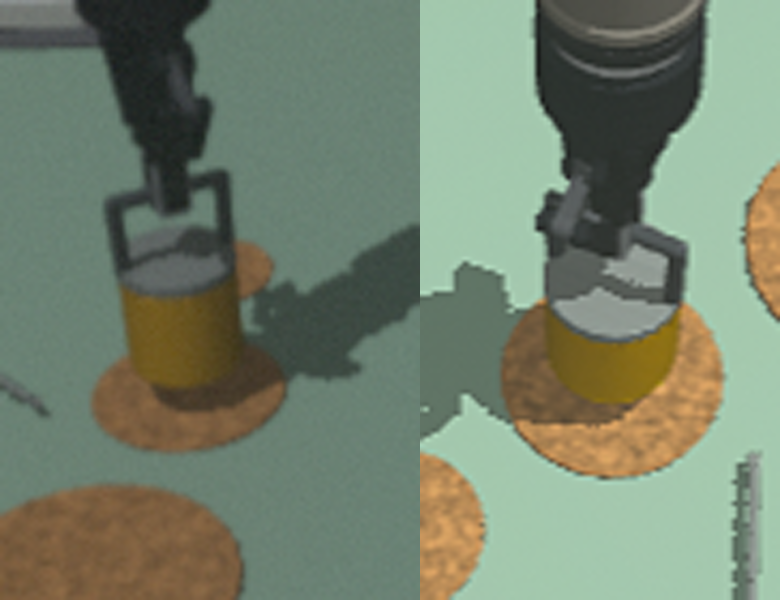

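drive_tool:
  steps:
    - [[-2,-1,6,0,0,0],[0,0,6,0,0,0],[0,0,5,0,0,0],[0,0,3,0,0,0],[0,0,1.5,0,0,0],[0,0,1,0,0,0],[0,0,1,0,0,0],[0,0,0,0,0,0],[0,0,0,0,0,0]]

```text
time_s: 8.0
eef_pos: [0.5016, -0.2486, 0.088]
eef_rot: [0.483, 0.875, 0.0, 0.0]
contact_force: [-0.1, -0.6, -4.0]
finger_gap: 0.095
```

drive_tool:
  steps:
    - [[0,0,1,0,0,0],[0,0,1,0,0,0],[0,0,0,0,0,0],[0,0,0,0,0,0]]

```text
time_s: 8.33
eef_pos: [0.5014, -0.2485, 0.0858]
eef_rot: [0.483, 0.875, 0.0, 0.0]
contact_force: [-0.5, -0.5, -5.4]
finger_gap: 0.091
```

drive_tool:
  steps:
    - [[0,0,0.7,0,0,0],[0,0,0.7,0,0,0],[0,0,0.7,0,0,0],[0,0,0,0,0,0],[0,0,0,0,0,0]]

```text
time_s: 8.75
eef_pos: [0.5017, -0.2493, 0.0857]
eef_rot: [0.483, 0.875, 0.0, 0.001]
contact_force: [-3.8, 1.7, 6.8]
finger_gap: 0.095
```

drive_tool:
  steps:
    - [[0,0,-1,0,0,0],[0,0,0,0,0,0],[0,0,0,0,0,0]]

```text
time_s: 9.0
eef_pos: [0.5017, -0.2491, 0.0857]
eef_rot: [0.483, 0.875, 0.0, 0.001]
contact_force: [-2.7, 0.4, 6.9]
finger_gap: 0.092
```

drive_tool:
  steps:
    - [[0,0,0,0,0,0],[0,0,0,0,0,0],[0,0,0,0,0,0],[0,0,0,0,0,0],[0,0,0,0,0,0]]
  jaw: 35

```text
time_s: 9.42
eef_pos: [0.5016, -0.2484, 0.0845]
eef_rot: [0.483, 0.876, 0.0, 0.0]
contact_force: [0.1, -0.2, 0.0]
finger_gap: 0.408
```

Run:
```python
from h import *
delta()
im=snap("scene","pics/s7.png");im2=snap("side","pics/w7.png")
cv2.imwrite("pics/s7c.png",np.hstack([cv2.resize(im[130:270,170:268],(420,600),interpolation=cv2.INTER_CUBIC),cv2.resize(im2[220:360,240:324],(360,600),interpolation=cv2.INTER_CUBIC)]))
```

```text
t 9.42 tcp [ 0.5016 -0.2484  0.0845] jaw dir 32.22 xdir 122.22 z [ 0. -0. -1.] gap 34.8 F [ 0.1 -0.2  0. ]
```

View pics/s7c.png

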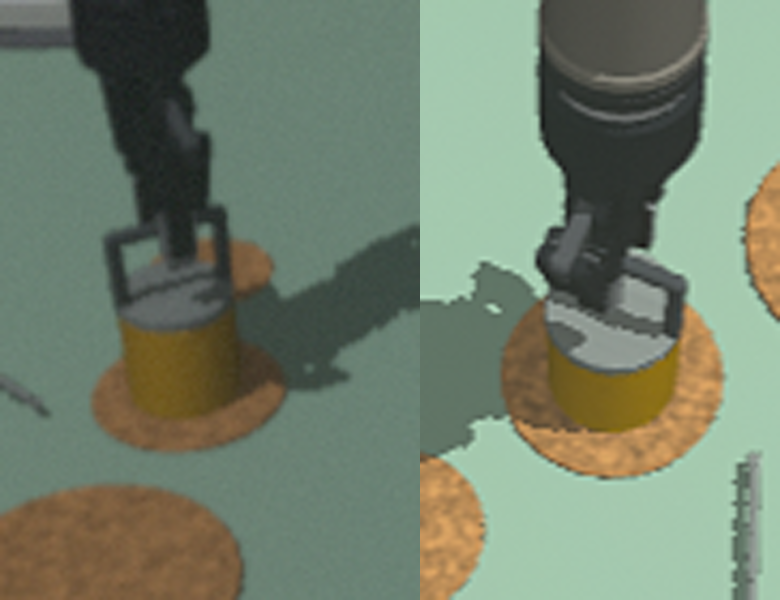

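drive_tool:
  steps:
    - [[0,0,-6,0,0,0],[0,0,-12,0,0,0],[0,0,-20,0,0,0],[0,0,-25,0,0,0],[0,0,-25,0,0,0],[0,0,-20,0,0,0],[0,0,-10,0,0,0],[0,0,0,0,0,0],[0,0,0,0,0,0]]

```text
time_s: 10.27
eef_pos: [0.5014, -0.2485, 0.2026]
eef_rot: [0.483, 0.875, 0.0, 0.0]
contact_force: [0.4, 0.2, -0.1]
finger_gap: 0.409
```

Run:
```python
from h import *
delta([.566,.254,.18],112.3)
print(manip.observe()["joints"].round(2))
im=snap("scene","pics/s8.png");a=cam("scene")
cv2.imwrite("pics/s8c.png",cv2.resize(im[170:270,170:268],(590,600),interpolation=cv2.INTER_CUBIC))
hsv=cv2.cvtColor(im,cv2.COLOR_BGR2HSV)
```

```text
t 10.27 tcp [ 0.5014 -0.2485  0.2026] jaw dir 32.2 xdir 122.2 z [ 3.e-04  1.e-04 -1.e+00] gap 34.9 F [ 0.4  0.2 -0.1]
  shift tool mm [390.7 322.5  22.6]
  turn deg [ 1.00e-02  1.00e-02 -8.01e+01]
[-0.03  0.37  0.63  1.51 -0.22  1.33  1.18]
```

View pics/s8c.png

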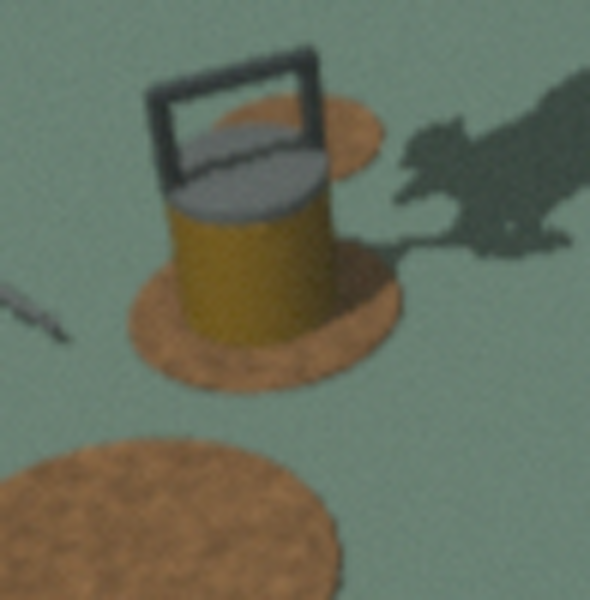

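drive_tool:
  steps:
    - [[12,10,0,0,0,0],[25,20,0,0,0,0],[25,21,0,0,0,0],[25,21,0,0,0,0],[25,21,0,0,0,0],[25,21,0,0,0,0],[25,21,0,0,0,0],[25,21,0,0,0,0],[25,20,0,0,0,0],[25,20,0,0,0,0]]
  jaw: 0

```text
time_s: 11.15
eef_pos: [0.5395, 0.0582, 0.2006]
eef_rot: [0.483, 0.876, -0.001, -0.002]
contact_force: [1.1, -0.2, 0.4]
finger_gap: 0.0
```

drive_tool:
  steps:
    - [[25,20,0,0,0,0],[25,20,0,0,0,0],[25,20,0,0,0,0],[25,20,0,0,0,0],[25,20,0,0,0,0],[25,20,0,0,0,0],[4,5,0,0,0,0],[0,0,0,0,0,-7],[0,0,0,0,0,-7],[0,0,0,0,0,-7]]

```text
time_s: 11.98
eef_pos: [0.5634, 0.2533, 0.2001]
eef_rot: [0.312, 0.95, -0.002, -0.002]
contact_force: [-0.4, -0.2, -0.0]
finger_gap: 0.002
```

drive_tool:
  steps:
    - [[0,0,0,0,0,-7],[0,0,0,0,0,-7],[0,0,0,0,0,-7],[0,0,0,0,0,-7],[0,0,0,0,0,-7],[0,0,0,0,0,-7],[0,0,0,0,0,-7],[0,0,0,0,0,-7],[0,0,0,0,0,-3],[0,0,0,0,0,0]]

```text
time_s: 12.82
eef_pos: [0.5635, 0.2529, 0.2005]
eef_rot: [-0.193, 0.981, -0.0, -0.002]
contact_force: [-0.3, -0.3, -0.2]
finger_gap: -0.002
```

Run:
```python
from h import *
delta([.566,.254,.18],112.3)
print(manip.observe()["joints"].round(2))
im=snap("wrist","pics/w9.png")
```

```text
t 12.82 tcp [0.5635 0.2529 0.2005] jaw dir 112.25 xdir -157.75 z [-0.0038 -0.0014 -1.    ] gap -0.2 F [-0.3 -0.3 -0.2]
  shift tool mm [-2.8  0.1 20.5]
  turn deg [ 0.01 -0.23 -0.05]
[-0.55  0.46  0.15  1.32 -0.07  1.38  1.56]
```

View pics/w9.png

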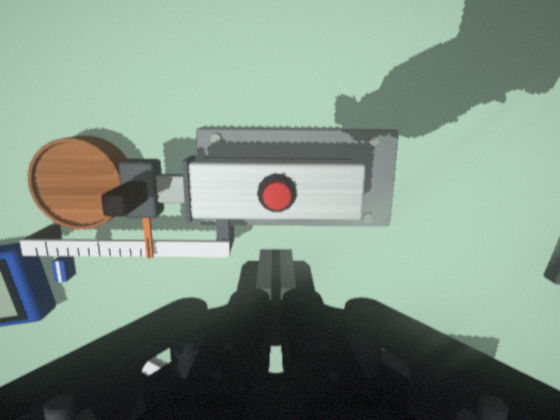

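Run:
```python
from h import *
c=cam("wrist");im=cv2.imread("pics/w9.png");hsv=cv2.cvtColor(im,cv2.COLOR_BGR2HSV)
m=cv2.inRange(hsv,(0,150,120),(6,255,255))|cv2.inRange(hsv,(174,150,120),(180,255,255))
cs,_=cv2.findContours(m,0,1)
k=max(cs,key=cv2.contourArea);(u,v),r=cv2.minEnclosingCircle(k);print("btn px",u,v,r,plane(c,(u,v),.086))
A=plane(c,(191,219),.072);B=plane(c,(364,219),.072);print("edge",np.degrees(np.arctan2(*(A-B)[1::-1])),np.linalg.norm(A-B))
print("tcp px",proj(c,manip.observe()["eef_pos"]))
cv2.imwrite("pics/w9c.png",cv2.resize(im[130:290,10:240],None,fx=3.4,fy=3.4,interpolation=cv2.INTER_CUBIC))
```

```text
btn px 276.26263427734375 195.77626037597656 13.285453796386719 [0.56615568 0.2540575  0.086     ]
edge -67.94474962981613 0.1517696593196521
tcp px [276.49793347 244.33363296]
```

View pics/w9c.png

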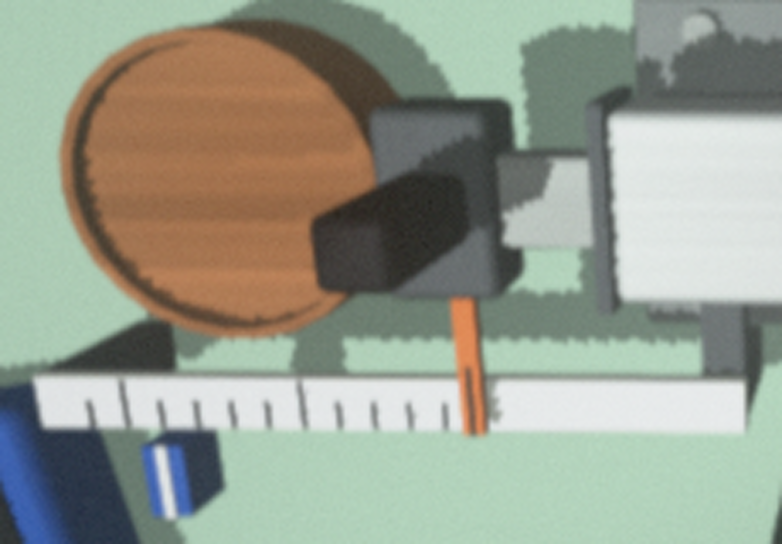

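Run:
```python
from h import *
c=cam("wrist");C=lambda u,v:(10+u/3.4,130+v/3.4)
th=np.radians(-67.8);ex=np.array([np.cos(th),np.sin(th)]);ey=np.array([-ex[1],ex[0]])
o=np.array([.5662,.2541])+.03*ex;print("o",o)
J=lambda X:np.array([(X[:2]-o)@ex,(X[:2]-o)@ey,X[2]])
for n,p,z in[("ptr",C(476,433),.056),("mk in",C(159,446),.056),("mk out",C(171,516),.056),("mk in hi",C(159,446),.065),("rail end",C(40,430),.05),("rail end",C(745,432),.05),("t9",C(93,425),.05),("tick1",C(446,428),.05),("postA",C(314,222),.118),("postB",C(384,240),.118),("C",C(322,292),.118),("D",C(386,292),.118)]:
    print(n,(J(plane(c,p,z))*1000).round(1))
# two-view check of marker from w2 handled earlier
for X in([.7119,.0893,.056],[.6746,.1685,.056],[.6116,.1426,.118]):print((J(np.array(X))*1000).round(1))
```

```text
o [0.57753522 0.22632388]
ptr [90.4 67.4 56. ]
mk in [179.9  71.1  56. ]
mk out [180.   92.8  56. ]
mk in hi [173.9  67.1  65. ]
rail end [217.   68.8  50. ]
rail end [15.8 69.9 50. ]
t9 [201.6  67.3  50. ]
tick1 [101.1  68.5  50. ]
postA [ 96.8  -8.6 118. ]
postB [ 82.3  -4.6 118. ]
C [ 97.1   7.1 118. ]
D [ 83.2   7.1 118. ]
[177.6  72.6  56. ]
[90.2 68.  56. ]
[ 9.04e+01 -1.00e-01  1.18e+02]
```

drive_tool:
  steps:
    - [[-3,0,20,0,0,0],[0,0,25,0,0,0],[0,0,25,0,0,0],[0,0,20,0,0,0],[0,0,10,0,0,0],[0,0,4,0,0,0],[0,0,0,0,0,0],[0,0,0,0,0,0]]

```text
time_s: 13.53
eef_pos: [0.5682, 0.2548, 0.0996]
eef_rot: [-0.192, 0.981, 0.0, 0.001]
contact_force: [-0.0, -0.3, -0.1]
finger_gap: 0.0
```

drive_tool:
  steps:
    - [[0,0,3,0,0,0],[0,0,3,0,0,0],[0,0,3,0,0,0],[0,0,0,0,0,0]]

```text
time_s: 13.87
eef_pos: [0.5672, 0.2544, 0.0894]
eef_rot: [-0.193, 0.981, -0.0, -0.0]
contact_force: [0.2, 0.8, -0.2]
finger_gap: -0.005
```

Run:
```python
from h import *
delta([.5662,.2541,.086])
im=snap("scene","pics/s10.png");im2=snap("side","pics/d10.png")
cv2.imwrite("pics/s10c.png",np.hstack([cv2.resize(im[160:250,360:460],(440,400),interpolation=cv2.INTER_CUBIC),cv2.resize(im2[90:190,165:255],(360,400),interpolation=cv2.INTER_CUBIC)]))
```

```text
t 13.87 tcp [0.5672 0.2544 0.0894] jaw dir 112.2 xdir -157.8 z [-5.e-04 -1.e-04 -1.e+00] gap -0.4 F [ 0.2  0.8 -0.2]
  shift tool mm [1.  0.1 3.4]
```

View pics/s10c.png

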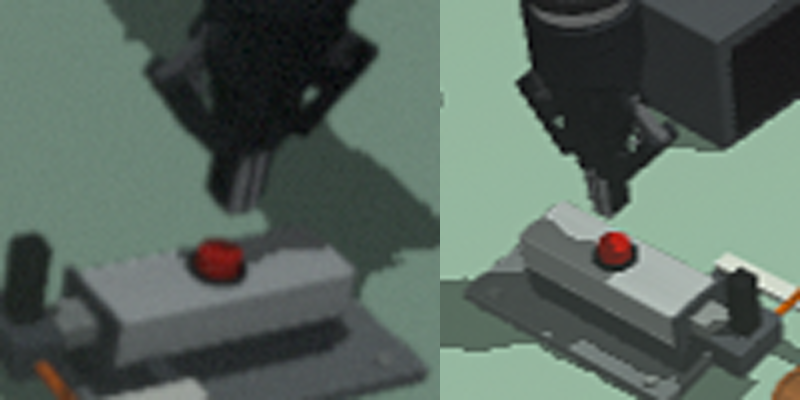

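Run:
```python
from h import *
a=cam("scene");b=cam("side")
for z in(.086,.1,.11,.12): print(z,((proj(a,[.567,.2544,z])-[360,160])*[4.4,4.444]).round(0),((proj(b,[.567,.2544,z])-[165,90])*4+[440,0]).round(0))
```

```text
0.086 [219. 249.] [616. 239.]
0.1 [223. 228.] [613. 224.]
0.11 [226. 212.] [612. 213.]
0.12 [230. 197.] [610. 202.]
```

drive_tool:
  steps:
    - [[0,0,5,0,0,0],[0,0,5,0,0,0],[0,0,3,0,0,0],[0,0,2,0,0,0],[0,0,0,0,0,0]]

```text
time_s: 14.38
eef_pos: [0.5668, 0.2543, 0.0738]
eef_rot: [-0.193, 0.981, -0.0, -0.001]
contact_force: [0.2, -1.8, -0.2]
finger_gap: -0.001
```

drive_tool:
  steps:
    - [[0,0,2,0,0,0],[0,0,2,0,0,0],[0,0,1,0,0,0],[0,0,0,0,0,0]]

```text
time_s: 14.72
eef_pos: [0.5673, 0.2544, 0.0694]
eef_rot: [-0.193, 0.981, -0.0, -0.0]
contact_force: [0.1, -0.5, -0.1]
finger_gap: 0.003
```

drive_tool:
  steps:
    - [[0,0,2,0,0,0],[0,0,2,0,0,0],[0,0,0,0,0,0]]

```text
time_s: 14.97
eef_pos: [0.5671, 0.2544, 0.0652]
eef_rot: [-0.193, 0.981, -0.0, -0.0]
contact_force: [0.5, -0.4, -0.5]
finger_gap: 0.002
```

drive_tool:
  steps:
    - [[0,0,2,0,0,0],[0,0,1,0,0,0],[0,0,0,0,0,0]]

```text
time_s: 15.22
eef_pos: [0.5672, 0.2544, 0.0623]
eef_rot: [-0.193, 0.981, -0.0, -0.0]
contact_force: [-0.3, 1.0, 0.2]
finger_gap: -0.001
```

drive_tool:
  steps:
    - [[0,0,2,0,0,0],[0,0,1,0,0,0],[0,0,0,0,0,0]]

```text
time_s: 15.47
eef_pos: [0.5676, 0.2546, 0.0599]
eef_rot: [-0.193, 0.981, 0.0, 0.0]
contact_force: [-0.5, 0.3, 0.9]
finger_gap: 0.001
```

Run:
```python
from h import *
delta([.5662,.2541,.086])
im=snap("scene","pics/s11.png");im2=snap("side","pics/d11.png")
cv2.imwrite("pics/s11c.png",np.hstack([cv2.resize(im[160:250,360:460],(440,400),interpolation=cv2.INTER_CUBIC),cv2.resize(im2[90:190,165:255],(360,400),interpolation=cv2.INTER_CUBIC)]))
```

```text
t 15.47 tcp [0.5676 0.2546 0.0599] jaw dir 112.2 xdir -157.8 z [ 4.e-04  2.e-04 -1.e+00] gap 0.1 F [-0.5  0.3  0.9]
  shift tool mm [  1.5   0.  -26.1]
```

View pics/s11c.png

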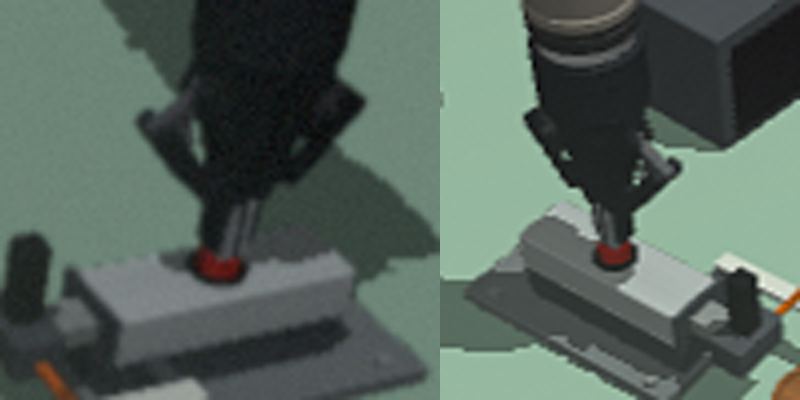

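drive_tool:
  steps:
    - [[0,0,2,0,0,0],[0,0,2,0,0,0],[0,0,0,0,0,0],[0,0,0,0,0,0]]

```text
time_s: 15.9
eef_pos: [0.5676, 0.2547, 0.0558]
eef_rot: [-0.193, 0.981, 0.0, 0.0]
contact_force: [0.0, -0.7, 2.3]
finger_gap: -0.002
```

drive_tool:
  steps:
    - [[0,0,2,0,0,0],[0,0,2,0,0,0],[0,0,0,0,0,0],[0,0,0,0,0,0]]

```text
time_s: 16.23
eef_pos: [0.5676, 0.2548, 0.0521]
eef_rot: [-0.193, 0.981, 0.0, 0.0]
contact_force: [-1.9, -1.3, 6.6]
finger_gap: -0.002
```

drive_tool:
  steps:
    - [[0,0,1,0,0,0],[0,0,0,0,0,0],[0,0,0,0,0,0]]

```text
time_s: 16.48
eef_pos: [0.5678, 0.2548, 0.0521]
eef_rot: [-0.193, 0.981, 0.0, 0.0]
contact_force: [-1.8, -0.7, 9.4]
finger_gap: 0.003
```

drive_tool:
  steps:
    - [[0,0,1,0,0,0],[0,0,0,0,0,0],[0,0,0,0,0,0]]

```text
time_s: 16.73
eef_pos: [0.5678, 0.2549, 0.052]
eef_rot: [-0.193, 0.981, 0.0, 0.001]
contact_force: [-3.7, -0.7, 13.1]
finger_gap: 0.001
```

drive_tool:
  steps:
    - [[0,0,-5,0,0,0],[0,0,-15,0,0,0],[0,0,-25,0,0,0],[0,0,-25,0,0,0],[0,0,-25,0,0,0],[0,0,-15,0,0,0],[0,0,0,0,0,0]]
  jaw: 45

```text
time_s: 17.32
eef_pos: [0.57, 0.2554, 0.1633]
eef_rot: [-0.192, 0.981, 0.001, 0.004]
contact_force: [0.0, -0.1, 1.0]
finger_gap: 0.53
```

Run:
```python
from h import *
delta([.6116,.1427,.16],112.2)
im=snap("wrist","pics/w12.png")
cv2.imwrite("pics/w12c.png",cv2.resize(im[60:300,20:400],None,fx=2,fy=2,interpolation=cv2.INTER_CUBIC))
```

```text
t 17.32 tcp [0.57   0.2554 0.1633] jaw dir 112.2 xdir -157.8 z [ 0.0069  0.003  -1.    ] gap 45.3 F [ 0.  -0.1  1. ]
  shift tool mm [   4.1 -120.1    3.2]
  turn deg [ 0.01  0.43 -0.  ]
```

View pics/w12c.png

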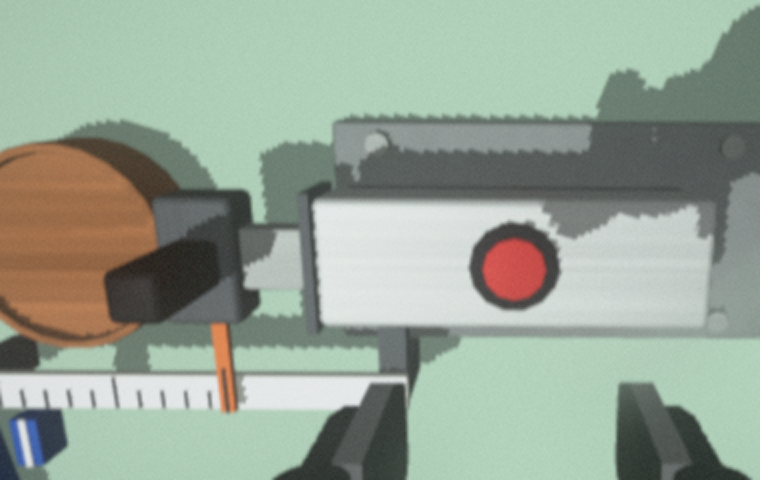

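drive_tool:
  steps:
    - [[0.5,-20,0,0,0,0],[0.5,-25,0,0,0,0],[0,-25,0,0,0,0],[0,-25,0,0,0,0],[0,-20,0,0,0,0],[0,-5,0,0,0,0],[0,0,0,0,0,0],[0,0,0,0,0,0],[0,0,0,0,0,0]]

```text
time_s: 18.12
eef_pos: [0.6106, 0.146, 0.1588]
eef_rot: [-0.194, 0.981, 0.001, -0.001]
contact_force: [0.2, 0.6, -0.2]
finger_gap: 0.525
```

Run:
```python
from h import *
delta([.6116,.1427,.054],112.2)
im=snap("wrist","pics/w13.png")
```

```text
t 18.12 tcp [0.6106 0.146  0.1588] jaw dir 112.4 xdir -157.6 z [-0.002   0.0018 -1.    ] gap 44.8 F [ 0.2  0.6 -0.2]
  shift tool mm [  0.2  -3.7 104.8]
  turn deg [ 0.14 -0.07  0.2 ]
```

View pics/w13.png

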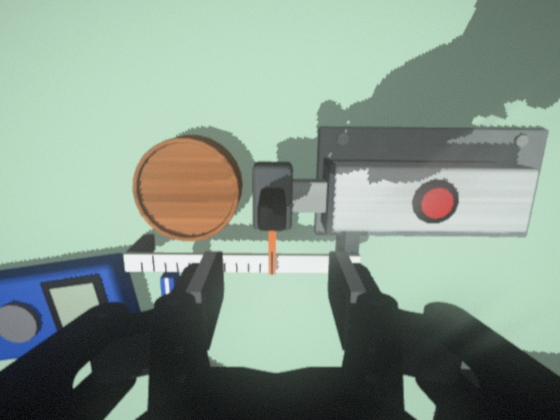

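drive_tool:
  steps:
    - [[0,-3,0,0,0,0],[0,0,15,0,0,0],[0,0,20,0,0,0],[0,0,20,0,0,0],[0,0,20,0,0,0],[0,0,15,0,0,0],[0,0,8,0,0,0],[0,0,4,0,0,0],[0,0,0,0,0,0],[0,0,0,0,0,0]]

```text
time_s: 19.0
eef_pos: [0.6137, 0.1407, 0.0586]
eef_rot: [-0.193, 0.981, 0.0, 0.001]
contact_force: [-0.4, -0.7, 0.6]
finger_gap: 0.523
```

Run:
```python
from h import *
delta([.6116,.1427,.054],112.2)
im=snap("scene","pics/s14.png");im2=snap("side","pics/d14.png")
cv2.imwrite("pics/s14c.png",np.hstack([cv2.resize(im[160:280,320:420],(400,480),interpolation=cv2.INTER_CUBIC),cv2.resize(im2[90:210,200:290],(360,480),interpolation=cv2.INTER_CUBIC)]))
```

```text
t 19.0 tcp [0.6137 0.1407 0.0586] jaw dir 112.23 xdir -157.77 z [ 1.7e-03  5.0e-04 -1.0e+00] gap 44.6 F [-0.4 -0.7  0.6]
  shift tool mm [1.2 2.7 4.6]
  turn deg [-0.01  0.1   0.03]
```

View pics/s14c.png

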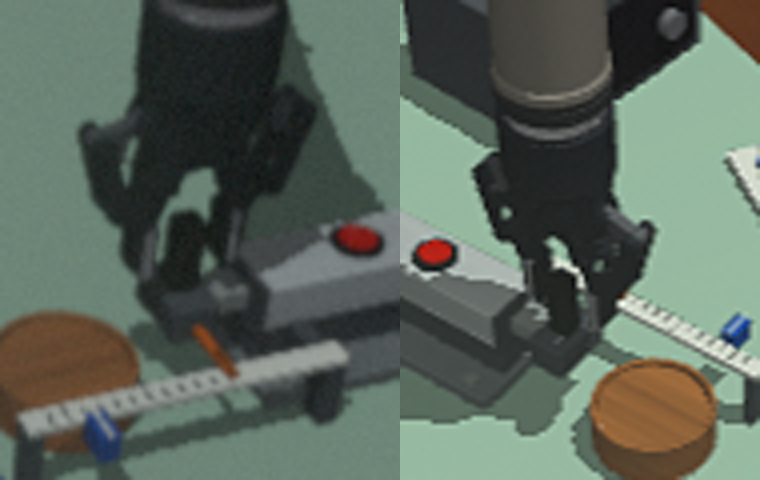

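drive_tool:
  steps:
    - [[0,2,0,0,0,0],[0,0,0,0,0,0],[0,0,0,0,0,0],[0,0,0,0,0,0],[0,0,0,0,0,0],[0,0,0,0,0,0]]
  jaw: 0
  force: 60

```text
time_s: 19.6
eef_pos: [0.6122, 0.144, 0.0587]
eef_rot: [-0.193, 0.981, 0.001, 0.001]
contact_force: [-2.9, 3.9, 5.8]
finger_gap: 0.206
```

Run:
```python
from h import *
delta([.6116,.1427,.054],112.2)
im=snap("wrist","pics/w15.png")
```

```text
t 19.6 tcp [0.6122 0.144  0.0587] jaw dir 112.25 xdir -157.75 z [ 5.0e-04  2.5e-03 -1.0e+00] gap 17.6 F [-2.9  3.9  5.8]
  shift tool mm [ 1.1 -1.   4.7]
  turn deg [0.12 0.08 0.05]
```

View pics/w15.png

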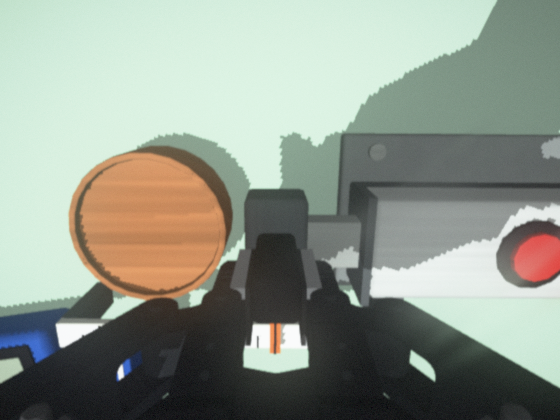

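drive_tool:
  steps:
    - [[0,-4,-1,0,0,0],[0,-8,0,0,0,0],[0,-10,0,0,0,0],[0,-10,0,0,0,0],[0,-10,0,0,0,0],[0,-10,0,0,0,0],[0,-10,0,0,0,0],[0,-10,0,0,0,0],[0,-8,0,0,0,0],[0,-4,0,0,0,0]]

```text
time_s: 20.48
eef_pos: [0.6431, 0.0667, 0.0587]
eef_rot: [-0.193, 0.981, 0.002, -0.001]
contact_force: [-4.8, 6.2, 3.3]
finger_gap: 0.198
```

drive_tool:
  steps:
    - [[0,0,0,0,0,0],[0,0,0,0,0,0],[0,0,0,0,0,0],[0,0,0,0,0,0]]

```text
time_s: 20.82
eef_pos: [0.643, 0.0669, 0.0587]
eef_rot: [-0.193, 0.981, 0.002, -0.001]
contact_force: [-3.8, 4.6, 3.6]
finger_gap: 0.194
```

Run:
```python
from h import *
delta()
th=np.radians(-67.8);ex=np.array([np.cos(th),np.sin(th)]);o=np.array([.57753522,.22632388])
print("tcp jig x",(manip.observe()["eef_pos"][:2]-o)@ex)
im=snap("scene","pics/s16.png");im2=snap("side","pics/d16.png");im3=snap("wrist","pics/w16.png")
cv2.imwrite("pics/s16c.png",np.hstack([cv2.resize(im[190:290,310:420],(440,400),interpolation=cv2.INTER_CUBIC),cv2.resize(im2[120:210,220:310],(360,400),interpolation=cv2.INTER_CUBIC)]))
```

```text
t 20.82 tcp [0.643  0.0669 0.0587] jaw dir 112.28 xdir -157.72 z [-0.0019  0.0031 -1.    ] gap 16.6 F [-3.8  4.6  3.6]
tcp jig x 0.17229746069001303
```

View pics/s16c.png

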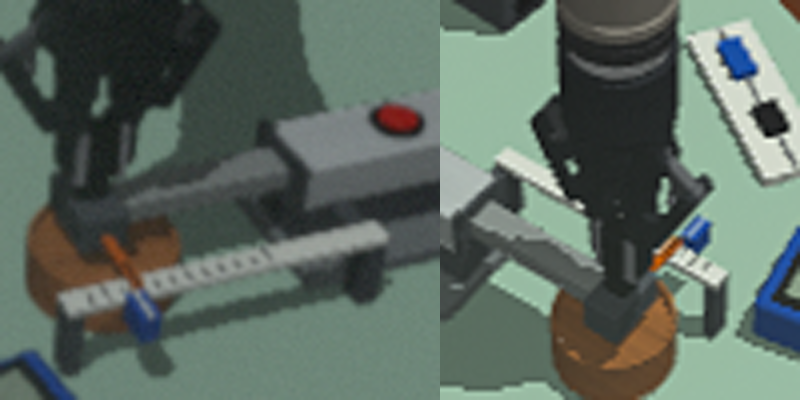

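View pics/w16.png

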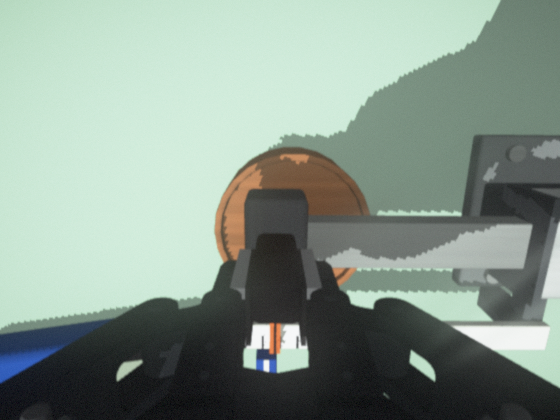

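Run:
```python
from h import *
im=cv2.imread("pics/w16.png")
cv2.imwrite("pics/w16c.png",cv2.resize(im[310:380,230:320],None,fx=8,fy=8,interpolation=cv2.INTER_CUBIC))
im=cv2.imread("pics/s16.png")
cv2.imwrite("pics/s16d.png",cv2.resize(im[240:285,320:370],None,fx=12,fy=12,interpolation=cv2.INTER_CUBIC))
```

```text
(no output)
```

View pics/w16c.png

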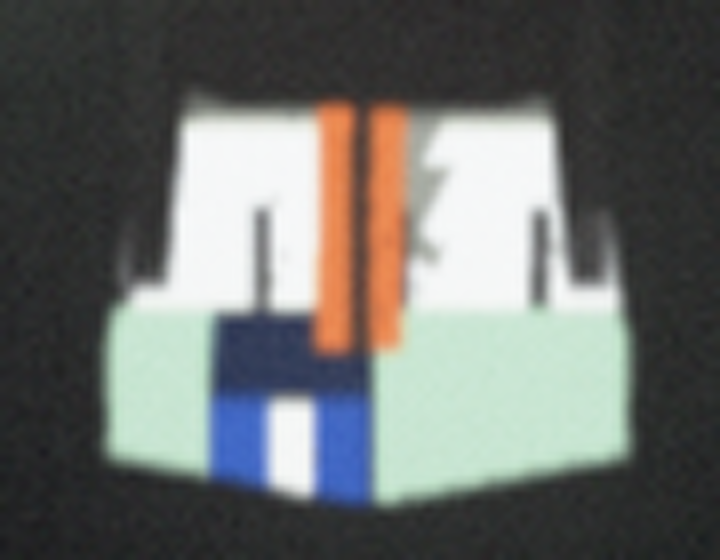

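View pics/s16d.png

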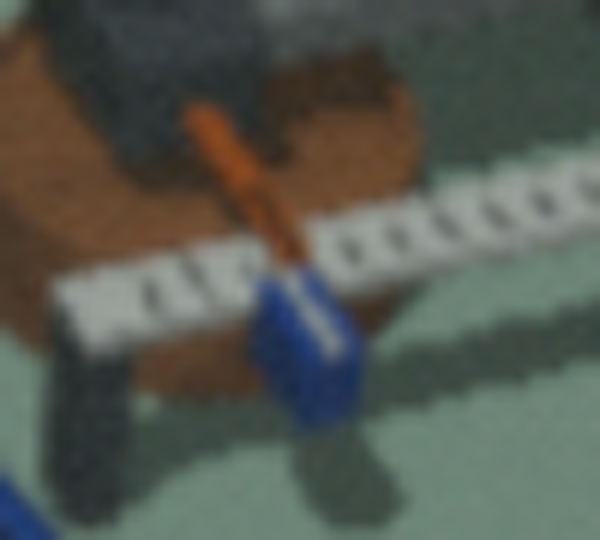

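drive_tool:
  steps:
    - [[0,-2,0,0,0,0],[0,-2,0,0,0,0],[0,-1,0,0,0,0],[0,0,0,0,0,0],[0,0,0,0,0,0],[0,0,0,0,0,0],[0,0,0,0,0,0]]

```text
time_s: 21.55
eef_pos: [0.6446, 0.0627, 0.0587]
eef_rot: [-0.193, 0.981, 0.002, -0.001]
contact_force: [-3.5, 5.2, 4.4]
finger_gap: 0.201
```

Run:
```python
from h import *
delta()
th=np.radians(-67.8);ex=np.array([np.cos(th),np.sin(th)]);o=np.array([.57753522,.22632388])
print("tcp jig x",(manip.observe()["eef_pos"][:2]-o)@ex)
im3=snap("wrist","pics/w17.png")
cv2.imwrite("pics/w17c.png",cv2.resize(im3[310:380,230:320],None,fx=8,fy=8,interpolation=cv2.INTER_CUBIC))
im=snap("scene","pics/s17.png")
cv2.imwrite("pics/s17d.png",cv2.resize(im[240:285,320:370],None,fx=12,fy=12,interpolation=cv2.INTER_CUBIC))
```

```text
t 21.55 tcp [0.6446 0.0627 0.0587] jaw dir 112.3 xdir -157.7 z [-0.0023  0.0035 -1.    ] gap 17.1 F [-3.5  5.2  4.4]
tcp jig x 0.17680061909100747
```

View pics/w17c.png

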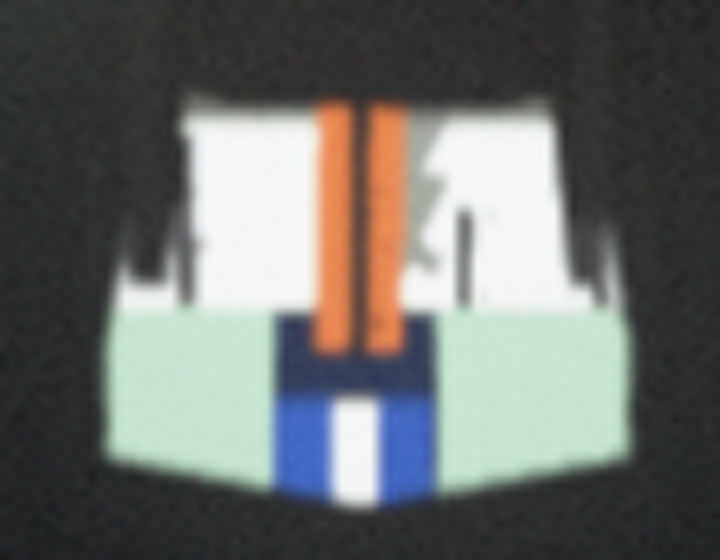

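View pics/s17.png

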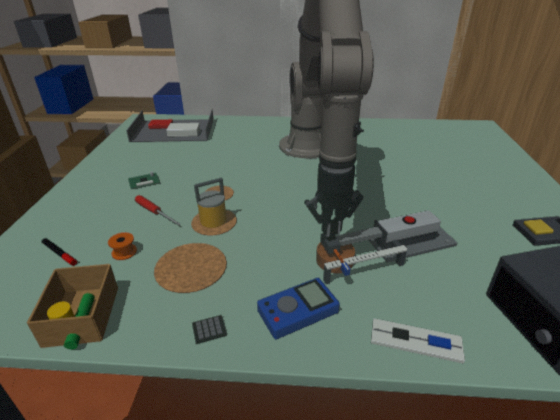

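View pics/s17d.png

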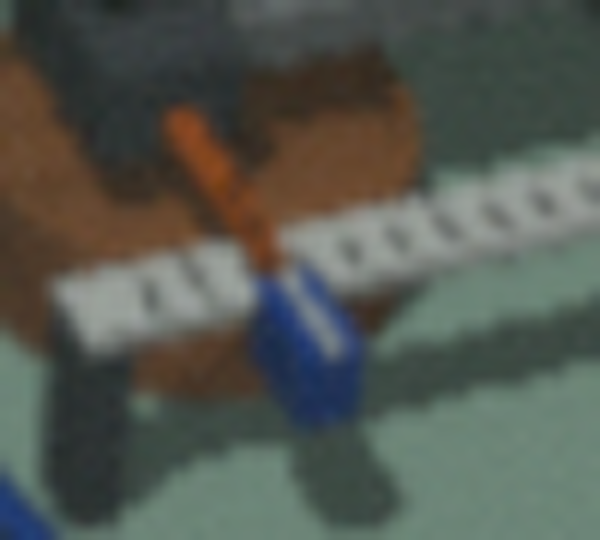

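Run:
```python
from h import *
th=np.radians(-67.8);ex=np.array([np.cos(th),np.sin(th)]);ey=np.array([-ex[1],ex[0]]);o=np.array([.57753522,.22632388])
J=lambda X:((np.array([(X[:2]-o)@ex,(X[:2]-o)@ey]))*1000).round(1)
c=cam("wrist");a=cam("scene");W=lambda u,v:(230+(u+.5)/8-.5,310+(v+.5)/8-.5);S=lambda u,v:(320+(u+.5)/12-.5,240+(v+.5)/12-.5)
for z in(.05,.056,.065):
    print(z,"W ptr",J(plane(c,W(360,350),z)),"line",J(plane(c,W(356,400),z)),J(plane(c,W(356,495),z)),"S ptr",J(plane(a,S(269,268),z)),"line",J(plane(a,S(287,272),z)),J(plane(a,S(333,352),z)))
```

```text
0.05 W ptr [177.8  72.3] line [178.1  76.6] [178.1  85. ] S ptr [175.5  61.6] line [172.9  63.6] [174.4  85.4]
0.056 W ptr [177.8  67.6] line [178.1  71.8] [178.1  79.9] S ptr [178.9  67.4] line [176.3  69.4] [177.7  91. ]
0.065 W ptr [177.8  60.6] line [178.1  64.5] [178.1  72.2] S ptr [183.9  76.2] line [181.3  78.2] [182.8  99.5]
```

Run:
```python
from h import *
delta()
print(manip.close_job())
```

```text
t 21.65 tcp [0.6446 0.0628 0.0587] jaw dir 112.3 xdir -157.7 z [-0.0023  0.0035 -1.    ] gap 17.3 F [-4.3  4.9  4.3]
the job is handed in; nothing more can be done
None
```

The job is handed in at 21.65 s with the arm still held at the marker; close_job gives no verdict.

**What I did**
- I lifted the canister by its handle off the stand and set it down on the middle (124 mm) cork mat.
- I pressed the lock button until it stopped, after about 8 mm of travel with the force rising to about 13 N.
- I clamped the black grip at 60 N and pulled the arm out about 88 mm.

**Last checks**
- **Canister:** upright, let go, and roughly 5 mm off the mat's centre by eye.
- **Grip:** the jaws are closed on the post at 17 mm and the arm is still.
- **Bystanders:** the meter, spool, screwdriver and marker look unmoved in the last scene picture. I did not measure them.
- **Pointer:** it sits 0.3 mm short of the white line in the wrist view. The coarser scene view disagrees and puts it 1 to 2.6 mm past. Both are within the 5 mm limit.

**What disagreed:** the finger tips turned out to be about 26 mm short of the reported tool point. I set the grasp and press heights from the pictures and the measured force instead.

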